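# Brush out the grit cups at the extraction duct

### The arm

A 7-joint arm with a two-finger parallel gripper is mounted at the origin on the work surface. World frame = base frame: x ahead of the robot, y to its left, z up, the work surface at z = 0. Lengths are in m, angles in degrees, forces in N, time in s.
With the tool pointing down it reaches from about 0.4 to 0.9 m from the base axis. Payload 5.6 kg.
Tool frame: the origin (TCP) lies at the very end of the fingers, on their centre line; the grasp point (between the pads) lies 19 mm behind it (manip.grasp_offset is the distance from the TCP to the grasp point, in m); z points along the fingers, y is the direction in which the jaws open and shut (so a half turn about z gives the same grasp; the last joint's range is limited). The gripper opens to 92 mm and grips with 3 to 60 N. Pads are 20 mm wide; open, the fingers measure 128 mm over their backs; the gripper's body (75 mm by 189 mm) begins 69 mm behind the grasp point.
Start: joints at [-77.063, 26.786, -0.665, 91.828, 0.344, 61.387, -3.226], TCP at [0.173, 0.627, 0.215] pointing down, gripper open.
Joint ranges: [-144.91, 144.91], [-17.63, 115.5], [-89.93, 88.59], [15.96, 139.68], [-74.01, 254.01], [8.47, 105.57], [-167.45, 167.45]. Speed limits (degrees/s): [147.25, 147.25, 180, 180, 180, 180, 180].

### API

Orientations are given as [roll, pitch, yaw] about the fixed x, y, z axes, in that order (R = Rz(yaw) Ry(pitch) Rx(roll)).
In Python, from plant import monitor, imaging, manip gives the robot as it stands.
- The arm moves only by the shell command python3 -m jog 'ROWS' [OPENING] [FORCE]. ROWS is JSON, one flat list of numbers, 4 for each row, row after row: the shift along the world's x, y, z in m, then the turn about the world's z in degrees. In form: [tx, ty, tz, twist, tx, ty, tz, twist, ...]. A call has 1 to 20 rows; each row is the pose to reach, as a shift and turn from the pose commanded when the call began; what a row does not reach only later rows make up. A row lasts 1/12 s, in which the tool goes at most 41.7 mm and 7.16 degrees, less where a joint would pass 70% of its speed; a pose out of reach is approached as far as the arm can. A call with a gripper value outside its range is refused whole. OPENING is the finger opening in m, from 0 to 0.0919, set as the call begins (- or left out, the last holds). The fingers move at their own pace and stop on an object; FORCE is the grip in N (left out, the last holds). Time passes only in rows, so rows that repeat a pose let the fingers close. It gives the time, the measured TCP pose, the force and the opening at its end, in the units of the state.
- monitor.sense(): the state, without advancing time (a new reading comes with each control period).
- imaging.capture(name): name is "scene" or "side" or "wrist"; returns (picture, depth): 400x640x3 uint8, red, green, blue; 400x640 float32, m along the optical axis (not along the pixel's ray), 0 where there is no reading.
- imaging.camera_model(name): a dict with "intrinsics" (3x3 intrinsics, pixels), "dist_coeffs" ([k1, k2, p1, p2, k3] as OpenCV has them; the pictures are not rectified), "R" (3x3) and "t" (3): a world point X has camera coordinates R X + t. Camera axes: x right, y down, z forward; pixel columns grow to the right and rows downward; lengths in m; the calibration is good to about 2 mm. A picture is of the moment at which its call begins: read the wrist's pose just before it. camera_model takes no time and is no camera call; for the wrist camera it gives the pose at the moment of the call.
- manip.hand_in(): hands the job in, once; it reports no verdict.
The state is a dict: "time": time; "joint_pos": joint angles; "qd": joint speeds; "effort": joint torques, N m; "position": TCP position; "orientation": TCP orientation; "force": force on the tool from outside, world axes, zero at the start; "wrist_torque": the same for the moment, N m; "opening": opening from 0.0 (shut) to 1.0 (fully open).
Only numpy, scipy, OpenCV 4.12 (cv2) and the standard library are available. Lean on these libraries where they do the work, as an engineer would, in place of code of your own. Each camera call takes 0.05 s, during which the arm holds its last target.

### The job

Turn the dust-extraction damper fully open before you take the brush out, and leave it open until the brush is back in its pot. Take the long brush out of its pot and scrub out each steel cup on the bench, finishing one before the next and going from the shortest (finest grit) to the tallest so that no coarse grit is carried into a finer cup: down to the floor of the cup, up by half the cup's depth or more, and down to the floor again. In the end the brush stands back in its pot, the damper is fully shut and all the cups stand upright on the floor of the grey tray; leave the other tools where they are.

Things in the scene. Friction and masses are not known exactly. Their poses are not given: they have to be found in the camera images.
- damper_lever (a joint): angle of the damper's quarter-turn lever, rad: 0 = shut (arm across the duct), 1.571 = fully open (arm along the duct, towards its mouth), with stops at both. Opening turns clockwise seen from above. Stays where it is left, about 1.5 N at the grip to turn; may start up to 0.3 off shut
- lever_grip (a point): top end, on its axis, of the upright black grip of the damper lever: a round post 16 mm in diameter, its upper 45 mm free, standing up at the end of the arm 90 mm from the pivot; the top is 172 mm above the bench
- lever_pivot (a point): point on the vertical axis that the lever turns about, at the same height as lever_grip. The lever sits on top of a fixed aluminium duct 90 mm in diameter lying on the bench, with its open mouth 100 mm from the pivot towards the cups and a ribbed hose behind
- brush_pot: fixed grey round pot, outside diameter 60 mm, 70 mm tall, bore 52 mm, floor 8 mm thick. Origin: centre of its underside, z up
- brush: long round brush standing in the pot, bristle end down, loose, 0.12 kg: stiff bristle head 34 mm in diameter from 0 to 60 mm, steel shank 10 mm thick, wooden handle 22 mm in diameter from 105 to 190 mm (top). Origin: centre of the flat bristle end (the underside), z along the brush towards the handle
- cup_short: open stainless steel cup that held the finest grit, 62 mm outside diameter, 80 mm tall, wall 3 mm (bore 56 mm), floor 8 mm thick, about 0.3 kg, stands upright on the bench. Origin: centre of its underside, z up along its axis. May be absent (None at the start)
- cup_mid: open stainless steel cup that held the middle grit, 62 mm outside diameter, 100 mm tall, wall 3 mm (bore 56 mm), floor 8 mm thick, about 0.3 kg, stands upright on the bench. Origin: centre of its underside, z up along its axis. May be absent (None at the start)
- cup_tall: open stainless steel cup that held the coarsest grit, 62 mm outside diameter, 120 mm tall, wall 3 mm (bore 56 mm), floor 8 mm thick, about 0.3 kg, stands upright on the bench. Origin: centre of its underside, z up along its axis. May be absent (None at the start)
- tray: fixed grey plastic tray, 330 mm along its x by 150 mm along its y, walls 5 mm thick and 20 mm high, floor 5 mm thick. Origin: centre of its underside, z up. Empty at the start
- hammer: bystander: hammer with a black rubber grip, 270 mm long, lying on the bench beyond the cups; leave alone
- screw_box: bystander: round clear acrylic screw box with a grey screw-top lid, 72 mm in diameter, 66 mm tall; origin under its centre; leave alone
- ratchet: bystander: chrome ratchet, about 205 mm long, lying on the bench; origin under its head; leave alone
- hex_keys: bystander: steel hex keys upright in a black block 50 by 100 mm, 70 mm tall over all; origin under its centre; leave alone
There are look-alikes about, which are no part of the job. What is shaped like the cup_mid but yellow is not meant.

How it is judged:
By the outcome, as a careful person would: the job done as asked, in the order asked, and still so for the second after the job is handed in, with the robot touching nothing.
Of cup_short, cup_mid, cup_tall only 2 to 3 are there at a start; the rules pass over those that are not, and their reading is None.
At some moment in a run one of cup_short, cup_mid, cup_tall may be knocked a few centimetres aside while the robot is not near it.
It also fails if it takes over 210 s, if anything falls off the work surface, if the arm or the gripper's body presses on something with over 40 N, if the wrist force passes 120 N, or if a joint passes its speed limit or range.

## Working session

There is one attempt and no reset: what is moved stays moved. The work goes in short steps, Python scripts to look and compute and a shell command to move; the robot and the scene stay as the last step left them, time stands still between calls to the robot, and variables do not carry over. Pictures are saved under pics/ and viewed, and the job is handed in when it is done.

```bash
ls; mkdir -p pics
cat > h.py <<'E'
import numpy as np, cv2
from plant import monitor, imaging, manip
def cap(n,fn=None):
    m=imaging.camera_model(n); p,d=imaging.capture(n)
    if fn: cv2.imwrite(fn,p[:,:,::-1])
    np.savez('/tmp/%s.npz'%n,p=p,d=d,K=m['intrinsics'],D=m['dist_coeffs'],R=m['R'],t=m['t'])
    return p,d,m
def world(n,u,v,dep=None,z=None):
    f=np.load('/tmp/%s.npz'%n); K,D,R,t=f['K'],f['D'],f['R'],f['t']
    n_=cv2.undistortPoints(np.array([[[u,v]]],float),K,D)[0,0]
    r=np.array([n_[0],n_[1],1.]); 
    if z is not None:
        c=-R.T@t; w=R.T@r; return c+w*(z-c[2])/w[2]
    if dep is None: dep=f['d'][int(round(v)),int(round(u))]
    return R.T@(r*dep-t)
def cloud(n):
    f=np.load('/tmp/%s.npz'%n); K,D,R,t=f['K'],f['D'],f['R'],f['t']
    vv,uu=np.mgrid[0:400,0:640]
    q=cv2.undistortPoints(np.stack([uu,vv],-1).reshape(-1,1,2).astype(float),K,D)[:,0]
    d=f['d'].reshape(-1); X=np.c_[q,np.ones(len(q))]*d[:,None]
    W=(X-t)@R; W[d==0]=np.nan
    return W.reshape(400,640,3)
E
python3 - <<'E'
from h import *
print(monitor.sense())
for n in ['scene','side','wrist']: cap(n,'pics/%s0.png'%n)
E
```

```text
pics
{'time': 0.0, 'joint_pos': array([-77.06020392,  26.83683286,  -0.6644792 ,  91.87985847,
         0.34427013,  61.38566916,  -3.22611004]), 'qd': array([-0.00830747, -0.00650432,  0.0109541 , -0.04554134, -0.10982397,
       -0.1236229 , -0.05279627]), 'effort': array([-2.75850862e-04, -5.20578039e+01, -1.28568066e-02, -2.43750912e+01,
       -5.67105075e-02,  1.70422776e-02,  1.51677605e-04]), 'position': array([0.17257095, 0.6260795 , 0.21363859]), 'orientation': array([-1.79899891e+02,  7.60357224e-03,  1.64592422e+02]), 'force': array([ 0.27540459,  0.16685793, -0.20255287]), 'wrist_torque': array([-0.03890874,  0.00430191,  0.00510268]), 'opening': 1.0002049880478874}
```

View pics/scene0.png

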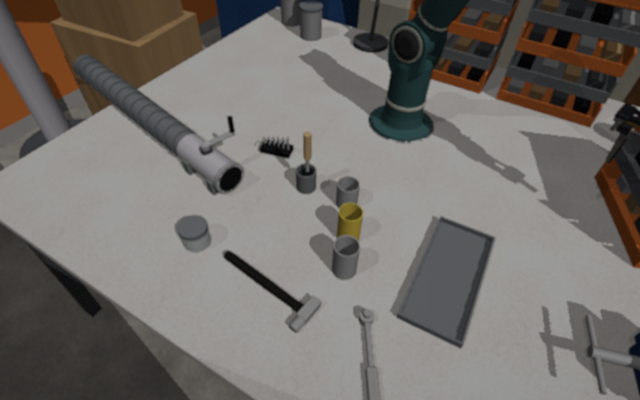

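View pics/side0.png

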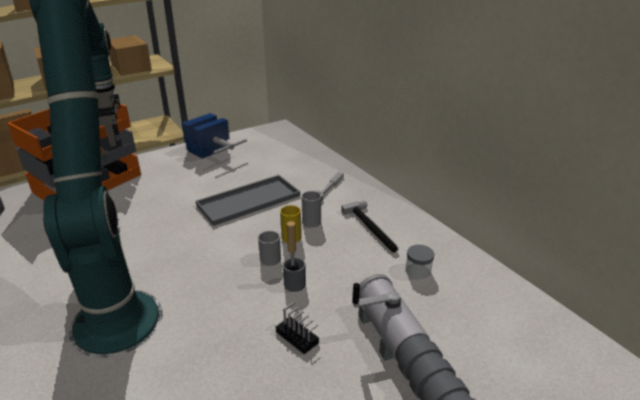

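View pics/wrist0.png

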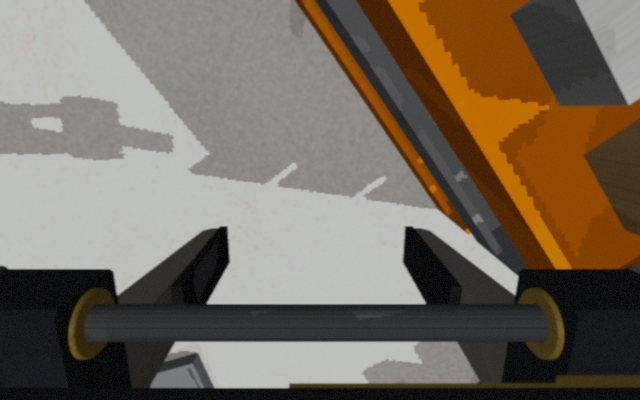

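The scene view shows the duct at (210,160) with the lever grip at (231,124), the brush in its pot at (307,175), steel cups at (347,190) and (346,257) with a yellow look-alike at (350,222), and the tray at (447,280). I'll measure these next.

Run:
```python
from h import *
def z(n,x0,y0,x1,y1,s,fn):
    p=np.load('/tmp/%s.npz'%n)['p'][y0:y1,x0:x1,::-1]
    cv2.imwrite(fn,cv2.resize(p,None,fx=s,fy=s,interpolation=cv2.INTER_CUBIC))
z('scene',170,100,370,290,4 if 0 else 3.15,'pics/c1.png')
z('side',230,170,430,320,4,'pics/c2.png')
for n in ['scene','side']:
    W=cloud(n)
    x=W.reshape(-1,3); 
    m=(x[:,2]>0.03)&(x[:,0]>-.2)&(x[:,0]<1.2)&(abs(x[:,1])<.9)
    x=x[m]; np.save('/tmp/%s_c.npy'%n,x)
    m3=x[(x[:,2]>0.05)]
    # cluster on 1cm grid
    g=np.zeros((140,180),np.uint8); i=((x[:,0]+.2)*100).astype(int); j=((x[:,1]+.9)*100).astype(int); g[i,j]=1
    k,l,st,c=cv2.connectedComponentsWithStats(g,connectivity=8)
    for q in range(1,k):
        s=x[l[i,j]==q]
        if len(s)>25: print(n,len(s),s.min(0).round(3),s.max(0).round(3),np.median(s,0).round(3))
```

```text
scene 1824 [-0.084  0.626  0.03 ] [0.246 0.747 0.231] [-0.001  0.672  0.106]
scene 5760 [-0.046 -0.074  0.03 ] [0.092 0.124 0.462] [0.063 0.028 0.268]
scene 911 [0.121 0.529 0.212] [0.194 0.592 0.344] [0.174 0.563 0.323]
scene 123 [ 0.353 -0.319  0.03 ] [ 0.408 -0.233  0.072] [ 0.37  -0.262  0.054]
scene 4760 [ 0.41 -0.9   0.03] [ 0.629 -0.273  0.173] [ 0.546 -0.497  0.086]
scene 530 [ 0.416 -0.013  0.03 ] [0.48  0.05  0.083] [0.452 0.019 0.059]
scene 663 [ 0.422 -0.142  0.03 ] [ 0.485 -0.083  0.2  ] [ 0.458 -0.107  0.068]
scene 752 [0.518 0.047 0.03 ] [0.582 0.109 0.101] [0.557 0.078 0.074]
scene 1126 [0.519 0.63  0.059] [0.677 0.737 0.085] [0.596 0.669 0.075]
scene 102 [0.501 0.734 0.031] [0.543 0.754 0.067] [0.517 0.739 0.052]
scene 873 [0.615 0.088 0.03 ] [0.679 0.149 0.102] [0.652 0.118 0.071]
scene 784 [ 0.736 -0.285  0.03 ] [ 0.81  -0.21   0.069] [ 0.779 -0.239  0.064]
scene 42 [0.73  0.217 0.03 ] [0.745 0.231 0.036] [0.739 0.223 0.033]
side 2558 [-0.152  0.617  0.03 ] [-0.002  0.9    0.286] [-0.084  0.747  0.221]
side 18586 [-0.085 -0.078  0.03 ] [0.134 0.23  0.735] [ 0.028 -0.005  0.383]
side 4028 [0.099 0.305 0.03 ] [0.254 0.869 0.703] [0.178 0.602 0.319]
side 280 [ 0.348 -0.324  0.031] [ 0.4   -0.232  0.072] [ 0.367 -0.271  0.057]
side 545 [ 0.413 -0.017  0.03 ] [0.477 0.051 0.084] [0.443 0.004 0.061]
side 813 [ 0.42  -0.147  0.03 ] [ 0.481 -0.085  0.203] [ 0.445 -0.12   0.069]
side 6116 [ 0.463 -0.662  0.03 ] [ 0.622 -0.28   0.176] [ 0.517 -0.481  0.092]
side 1570 [0.465 0.625 0.03 ] [0.673 0.893 0.141] [0.545 0.759 0.097]
side 469 [0.516 0.041 0.03 ] [0.578 0.111 0.106] [0.548 0.066 0.082]
side 522 [0.612 0.081 0.03 ] [0.676 0.149 0.105] [0.637 0.098 0.076]
side 619 [ 0.73 -0.29  0.03] [ 0.804 -0.216  0.072] [ 0.758 -0.261  0.065]
```

View pics/c1.png

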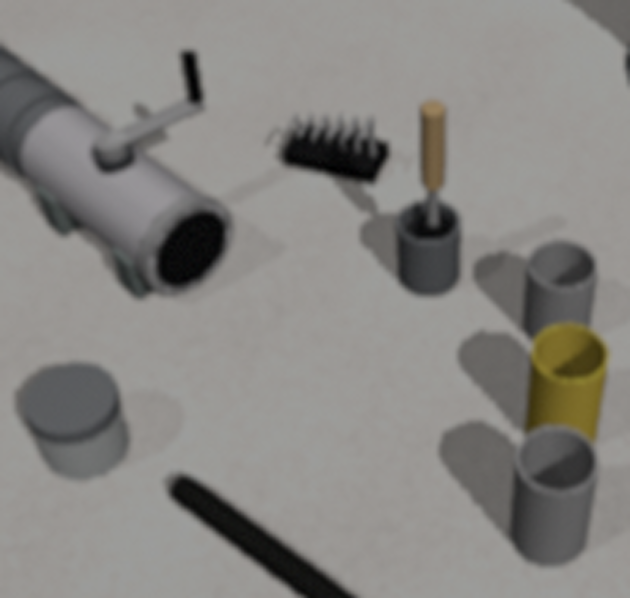

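View pics/c2.png

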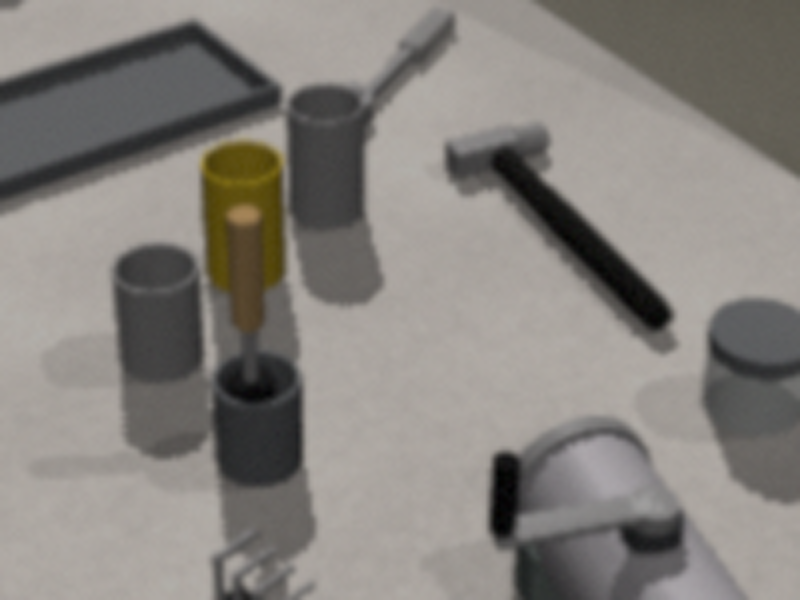

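```bash
cat >> h.py <<'E'
from scipy.optimize import least_squares
def fit(pts,r=None):
    c0=pts.mean(0)[:2]
    f=lambda p: np.hypot(pts[:,0]-p[0],pts[:,1]-p[1])-r
    s=least_squares(f,c0,loss='soft_l1',f_scale=.002); return s.x,np.abs(s.fun).mean()
E
python3 - <<'E'
from h import *
for n in ['scene','side']:
    X=cloud(n).reshape(-1,3); X=X[~np.isnan(X[:,0])]
    for nm,c,r,h in [('short',(.447,.018),.031,.08),('mid',(.646,.117),.031,.1),('yel',(.549,.078),.031,.1),('pot',(.453,-.115),.030,.07)]:
        s=X[(np.hypot(X[:,0]-c[0],X[:,1]-c[1])<.045)&(X[:,2]>.012)&(X[:,2]<h+.01)]
        # outer points facing camera
        o=s[(s[:,2]<h-.008)]
        f=np.load('/tmp/%s.npz'%n);cam=-f['R'].T@f['t']
        d=cam[:2]-np.array(c);d/=np.linalg.norm(d)
        o=o[(o[:,:2]-c)@d>0]
        print(n,nm,fit(o,r),s[:,2].max().round(3))
    b=X[(np.hypot(X[:,0]-.453,X[:,1]+.115)<.045)&(X[:,2]>.09)&(X[:,2]<.19)]
    for lo,hi,rr in[(.118,.15,.011),(.15,.188,.011)]:
        q=b[(b[:,2]>lo)&(b[:,2]<hi)]; f=np.load('/tmp/%s.npz'%n);cam=-f['R'].T@f['t']
        m=np.median(q,0); d=cam[:2]-m[:2]; d/=np.linalg.norm(d); print(n,'brush',lo,len(q),m.round(4),(m[:2]-d*.009).round(4))
    print('brush ztop',b[:,2].max(),X[(np.hypot(X[:,0]-.453,X[:,1]+.115)<.045)][:,2].max())
    l=X[(X[:,0]>.38)&(X[:,0]<.65)&(X[:,1]<-.25)&(X[:,1]>-.6)&(X[:,2]>.135)&(X[:,2]<.18)]
    print('grip',len(l),np.median(l,0).round(4),l.min(0),l.max(0))
    t=X[(X[:,2]>.014)&(X[:,2]<.026)&(X[:,0]>.3)&(X[:,0]<.9)&(X[:,1]>.1)&(X[:,1]<.5)]
    t=t[~((np.hypot(t[:,0]-.646,t[:,1]-.117)<.05))]
    g=t[:,:2].astype(np.float32); print('tray',len(g),cv2.minAreaRect(g), g.min(0),g.max(0))
    for y in []:pass
E
```

```text
scene short (array([0.44617733, 0.01827464]), np.float64(0.0008266474750762973)) 0.083
scene mid (array([0.64540512, 0.11768847]), np.float64(0.0005553772046766514)) 0.102
scene yel (array([0.54876904, 0.07781541]), np.float64(0.0006750042529464977)) 0.101
scene pot (array([ 0.45275818, -0.11399326]), np.float64(0.0017813535094999156)) 0.08
scene brush 0.118 71 [ 0.4582 -0.1058  0.1331] [ 0.4506 -0.1106]
scene brush 0.15 92 [ 0.4585 -0.1055  0.1713] [ 0.4509 -0.1103]
brush ztop 0.18951296484374236 0.19960702832341484
grip 72 [ 0.4797 -0.3493  0.1566] [ 0.4683751 -0.361631   0.1354409] [ 0.48631344 -0.34460384  0.17336869]
tray 1887 ((0.6239324808120728, 0.267539381980896), (0.3259369134902954, 0.5320966243743896), 88.46268463134766) [0.36112288 0.10004314] [0.8910823  0.42877787]
side short (array([0.44541234, 0.0185965 ]), np.float64(0.001300404144145015)) 0.084
side mid (array([0.64501744, 0.1174053 ]), np.float64(0.00163028144361359)) 0.105
side yel (array([0.54828636, 0.07771383]), np.float64(0.0013413991452100617)) 0.106
side pot (array([ 0.45190519, -0.11395454]), np.float64(0.0015173604393184477)) 0.078
side brush 0.118 82 [ 0.444  -0.1189  0.1353] [ 0.4481 -0.111 ]
side brush 0.15 109 [ 0.4448 -0.1197  0.17  ] [ 0.449  -0.1118]
brush ztop 0.18993995898505822 0.2026243648486673
grip 116 [ 0.469  -0.361   0.1589] [ 0.46339864 -0.36554961  0.13540088] [ 0.47998138 -0.35020456  0.17581063]
tray 744 ((0.6228234767913818, 0.3051546812057495), (0.2721741199493408, 0.568873405456543), 67.87466430664062) [0.35993028 0.10008088] [0.8984415  0.43118802]
```

Run:
```python
from h import *
for u,v in [(440,217),(494,236),(462,342),(398,317)]: print('tray',world('scene',u,v,z=.02).round(3))
for u,v in [(197,209),(279,178),(300,188),(211,223)]: print('tray side',world('side',u,v,z=.02).round(3))
P=[]
for n in ['scene','side']:
    X=cloud(n).reshape(-1,3); X=X[~np.isnan(X[:,0])]
    l=X[(X[:,0]>.44)&(X[:,0]<.51)&(X[:,1]<-.33)&(X[:,1]>-.38)&(X[:,2]>.137)&(X[:,2]<.18)]
    f=np.load('/tmp/%s.npz'%n);cam=-f['R'].T@f['t']; m=np.median(l,0)[:2];d=cam[:2]-m;d/=np.linalg.norm(d)
    print('grip',fit(l,.008),m-d*.006)
    a=X[(X[:,0]>.4)&(X[:,0]<.65)&(X[:,1]<-.33)&(X[:,1]>-.5)&(X[:,2]>.108)&(X[:,2]<.13)]
    print('arm',len(a),a.min(0),a.max(0))
    for k in np.arange(-.5,-.33,.02):
        s=a[(a[:,1]>k)&(a[:,1]<k+.02)]
        if len(s): print(k.round(2),len(s),np.median(s,0).round(3))
    # duct axis: cylinder points between z .05-.1
    d_=X[(X[:,0]>.4)&(X[:,0]<.68)&(X[:,1]<-.25)&(X[:,1]>-.52)&(X[:,2]>.02)&(X[:,2]<.098)]
    def res(p):
        u=np.array([np.cos(p[2]),np.sin(p[2])]);lat=(d_[:,0]-p[0])*-u[1]+(d_[:,1]-p[1])*u[0]
        return np.hypot(lat,d_[:,2]-p[3])-.045
    s=least_squares(res,[.53,-.4,2.0,.06],loss='soft_l1',f_scale=.002); print('duct',s.x,np.degrees(s.x[2]),np.abs(s.fun).mean())
```

```text
tray [0.375 0.269 0.02 ]
tray [0.363 0.412 0.02 ]
tray [0.687 0.426 0.02 ]
tray [0.705 0.286 0.02 ]
tray side [0.348 0.358 0.02 ]
tray side [0.678 0.4   0.02 ]
tray side [0.707 0.296 0.02 ]
tray side [0.358 0.255 0.02 ]
grip (array([ 0.47599678, -0.3545161 ]), np.float64(0.0014730274537436186)) [ 0.47516121 -0.35351124]
arm 243 [ 0.47112903 -0.39476646  0.10823088] [ 0.57810794 -0.34434794  0.12961628]
-0.4 38 [ 0.562 -0.386  0.117]
-0.38 134 [ 0.538 -0.369  0.117]
-0.36 71 [ 0.489 -0.352  0.117]
duct [1.04597671 1.79607446 1.35204009 0.04915095] 77.46619075496834 0.0048205163486084255
grip (array([ 0.47300585, -0.35563061]), np.float64(0.0012627366308464334)) [ 0.47287645 -0.35642341]
arm 415 [ 0.46421935 -0.40147016  0.10809179] [ 0.57116927 -0.35138092  0.12965311]
-0.42 5 [ 0.553 -0.401  0.11 ]
-0.4 151 [ 0.548 -0.388  0.119]
-0.38 230 [ 0.507 -0.37   0.12 ]
-0.36 29 [ 0.486 -0.357  0.121]
duct [ 0.47271256 -0.77031406  1.35380209  0.05217686] 77.5671457671913 0.0017804915064739706
```

Two steel cups are present: short (80 mm) at (0.446,0.018) and mid (100 mm) at (0.645,0.118). The 100 mm cup between them is the yellow one. The pivot is near (0.560,−0.384), the grip near (0.4745,−0.355), and the lever is about 0.1 off shut. I'll go to the lever first.

```bash
python3 -m jog '[0.38,-0.43,0.12,0,0.38,-0.43,0.12,0,0.38,-0.43,0.12,0,0.38,-0.43,0.12,0,0.38,-0.43,0.12,0,0.38,-0.43,0.12,0,0.38,-0.43,0.12,0,0.38,-0.43,0.12,0,0.38,-0.43,0.12,0,0.38,-0.43,0.12,0,0.38,-0.43,0.12,0,0.38,-0.43,0.12,0,0.38,-0.43,0.12,0,0.38,-0.43,0.12,0,0.38,-0.43,0.12,0,0.38,-0.43,0.12,0]' 0.05 10
python3 -m jog '[-0.0785,-0.552,-0.02,-3,-0.0785,-0.552,-0.02,-3,-0.0785,-0.552,-0.02,-3,-0.0785,-0.552,-0.02,-3,-0.0785,-0.552,-0.02,-3,-0.0785,-0.552,-0.02,-3,-0.0785,-0.552,-0.02,-3,-0.0785,-0.552,-0.02,-3,-0.0785,-0.552,-0.02,-3,-0.0785,-0.552,-0.02,-3,-0.0785,-0.552,-0.02,-3,-0.0785,-0.552,-0.02,-3,-0.0785,-0.552,-0.02,-3,-0.0785,-0.552,-0.02,-3,-0.0785,-0.552,-0.02,-3,-0.0785,-0.552,-0.02,-3,-0.0785,-0.552,-0.02,-3,-0.0785,-0.552,-0.02,-3]'
python3 -c "
from h import *
print(monitor.sense()['joint_pos']); cap('wrist','pics/w1.png')"
```

```text
time: 1.48
position: [0.5543, 0.1936, 0.3348]
orientation: [-180.0, 0.1, 164.3]
force: [-0.5, 1.2, 0.6]
opening: 0.543
time: 2.98
position: [0.4754, -0.3526, 0.3143]
orientation: [179.9, -0.0, 161.8]
force: [-0.0, 1.5, -0.3]
opening: 0.546
[  5.53658229  17.69537818  35.48155338  95.36169864 -10.87391871
  70.45169036 115.2279055 ]
```

View pics/w1.png

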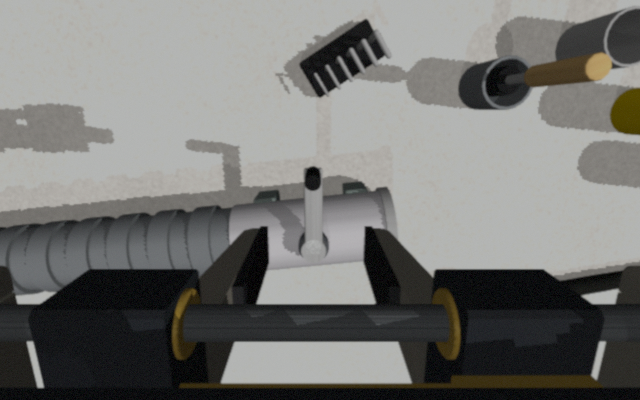

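The wrist view shows the grip top at (313,173) and the pivot hub at (315,250), with the hex keys and the brush off to the side.

```bash
python3 -c "
from h import *
print(world('wrist',313,173,z=.172),world('wrist',315,250,z=.128))
W=cloud('wrist').reshape(-1,3); s=W[(W[:,2]>.14)&(W[:,2]<.18)&(abs(W[:,0]-.475)<.03)&(abs(W[:,1]+.355)<.03)]; print(len(s),np.median(s,0),s.min(0),s.max(0)); s=s[s[:,2]>.168]; print(np.median(s,0),s.min(0),s.max(0))
p=np.load('/tmp/wrist.npz')['p'][150:280,240:400,::-1]; cv2.imwrite('pics/w1c.png',cv2.resize(p,None,fx=4,fy=4,interpolation=cv2.INTER_CUBIC))"
```

```text
[ 0.46297042 -0.35066515  0.172     ] [ 0.55310222 -0.37851557  0.128     ]
299 [ 0.46894065 -0.35370254  0.17132619] [ 0.46325111 -0.36181968  0.14037334] [ 0.47849412 -0.34673442  0.17334182]
[ 0.47073918 -0.35420771  0.17165596] [ 0.46331612 -0.36181968  0.16841099] [ 0.47849412 -0.34673579  0.17334182]
```

View pics/w1c.png

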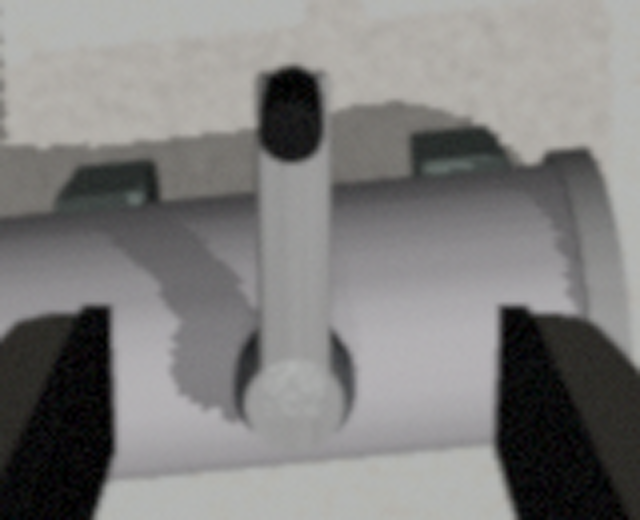

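```bash
python3 -c "
from h import *
f=np.load('/tmp/wrist.npz')
for v in (244,248,251,255): print(world('wrist',314,v))
for v in (200,220): print(world('wrist',313,v))
W=cloud('wrist').reshape(-1,3); d_=W[(W[:,0]>.4)&(W[:,0]<.68)&(W[:,1]<-.30)&(W[:,1]>-.46)&(W[:,2]>.03)&(W[:,2]<.1)]
def res(p):
    u=np.array([np.cos(p[1]),np.sin(p[1])]);lat=(d_[:,0]-p[0])*-u[1]+(d_[:,1]+.38)*u[0]
    return np.hypot(lat,d_[:,2]-p[2])-.045
s=least_squares(res,[.56,1.35,.055],loss='soft_l1',f_scale=.002); print(s.x,np.degrees(s.x[1]),abs(s.fun).mean())
"
```

```text
[ 0.54989763 -0.37866295  0.11791073]
[ 0.55391923 -0.37998581  0.11938439]
[ 0.55688875 -0.3809621   0.12059028]
[ 0.56190941 -0.38262554  0.11963463]
[ 0.50025278 -0.36339437  0.11967353]
[ 0.52179084 -0.37052591  0.12020317]
[0.55713663 1.35600089 0.0516663 ] 77.69312787434113 0.0007167671085447435
```

```bash
python3 -m jog '[-0.003,-0.002,-0.1,1,-0.003,-0.002,-0.1,1,-0.003,-0.002,-0.12,1,-0.003,-0.002,-0.14,1,-0.003,-0.002,-0.16,1,-0.003,-0.002,-0.177,1,-0.003,-0.002,-0.177,1,-0.003,-0.002,-0.177,1,-0.003,-0.002,-0.177,1]'
python3 -c "
from h import *
cap('scene');cap('side')
for n in ['scene','side']:
    f=np.load('/tmp/%s.npz'%n)['p'][:,:,::-1]
    a=f[80:200,160:320] if n=='scene' else f[220:340,290:450]
    cv2.imwrite('pics/g_%s.png'%n,cv2.resize(a,None,fx=4,fy=4))"
```

```text
time: 3.78
position: [0.4721, -0.3572, 0.1388]
orientation: [-180.0, 0.1, 162.7]
force: [-0.2, -0.0, 0.9]
opening: 0.547
```

View pics/g_side.png

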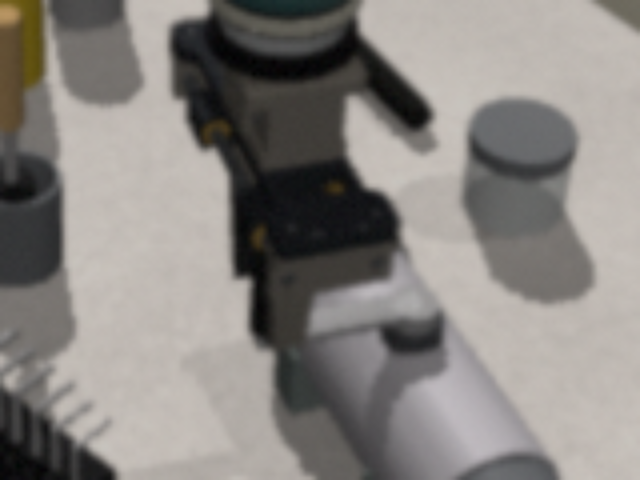

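View pics/g_scene.png

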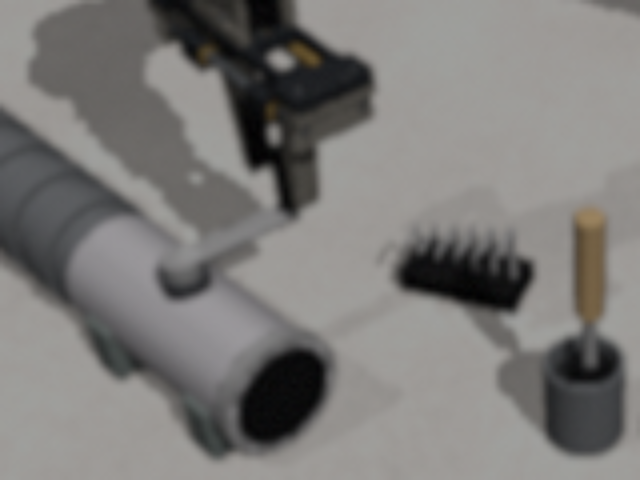

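The fingers straddle the grip above the arm end and nothing else is touching. I'll close on it lightly.

```bash
python3 -m jog '[0,0,0,0,0,0,0,0,0,0,0,0,0,0,0,0,0,0,0,0,0,0,0,0,0,0,0,0,0,0,0,0]' 0.0 8
```

```text
time: 4.55
position: [0.4712, -0.357, 0.1376]
orientation: [180.0, -0.0, 162.6]
force: [-0.1, 1.4, 1.9]
opening: 0.17
```

```bash
python3 -c "
import numpy as np
P=np.array([.5585,-.3815])
a0=164.3
c0=P+.09*np.array([np.cos(np.radians(a0)),np.sin(np.radians(a0))])
for k in range(1,18):
    a=a0-5.4*k; c=P+.09*np.array([np.cos(np.radians(a)),np.sin(np.radians(a))]); print(k,(c-c0).round(4),round(a-a0,1),a)
"
```

```text
1 [0.0027 0.008 ] -5.4 158.9
2 [0.0061 0.0158] -10.8 153.5
3 [0.0102 0.0232] -16.2 148.10000000000002
4 [0.015  0.0302] -21.6 142.70000000000002
5 [0.0205 0.0367] -27.0 137.3
6 [0.0265 0.0426] -32.4 131.9
7 [0.0331 0.048 ] -37.8 126.5
8 [0.0402 0.0527] -43.2 121.10000000000001
9 [0.0476 0.0567] -48.6 115.70000000000002
10 [0.0554 0.0601] -54.0 110.30000000000001
11 [0.0635 0.0626] -59.4 104.9
12 [0.0718 0.0644] -64.8 99.5
13 [0.0802 0.0654] -70.2 94.10000000000001
14 [0.0887 0.0656] -75.6 88.7
15 [0.0971 0.065 ] -81.0 83.30000000000001
16 [0.1055 0.0636] -86.4 77.9
17 [0.1137 0.0615] -91.8 72.5
```

```bash
python3 -m jog '[0.003,0.008,0,-5.4,0.006,0.016,0,-10.8,0.010,0.023,0,-16.2,0.015,0.030,0,-21.6,0.0205,0.037,0,-27,0.0265,0.0425,0,-32.4,0.033,0.048,0,-37.8,0.033,0.048,0,-37.8,0.033,0.048,0,-37.8]'
```

```text
time: 5.3
position: [0.5047, -0.3094, 0.1377]
orientation: [-180.0, 0.1, 125.0]
force: [1.2, -0.3, 0.6]
opening: 0.174
```

```bash
python3 -m jog '[0.007,0.0047,0,-5.4,0.0145,0.0087,0,-10.8,0.0224,0.0121,0,-16.2,0.0305,0.0146,0,-21.6,0.0388,0.0164,0,-27,0.0472,0.0174,0,-32.4,0.0557,0.0176,0,-37.8,0.0641,0.017,0,-43.2,0.0641,0.017,0,-43.2,0.0641,0.017,0,-43.2,0.0641,0.017,0,-43.2]'
```

```text
time: 6.22
position: [0.5679, -0.293, 0.1377]
orientation: [180.0, 0.0, 81.7]
force: [0.8, -0.9, -0.2]
opening: 0.175
```

```bash
python3 -m jog '[0.006,-0.001,0,-4,0.0085,-0.0016,0,-5.4,0.0085,-0.0016,0,-5.4,0.0085,-0.0016,0,-5.4]'
```

```text
time: 6.55
position: [0.5765, -0.2944, 0.1377]
orientation: [180.0, 0.0, 76.3]
force: [-0.1, -1.8, 1.5]
opening: 0.168
```

Not at the stop yet, so I'll go on in small steps and watch the force.

```bash
python3 -m jog '[0.003,-0.0007,0,-1,0.003,-0.0007,0,-2,0.003,-0.0007,0,-2]'; python3 -m jog '[0.003,-0.001,0,-1,0.003,-0.001,0,-2,0.003,-0.001,0,-2]'
```

```text
time: 6.8
position: [0.5767, -0.2946, 0.1375]
orientation: [-179.7, -0.1, 74.1]
force: [-7.6, 2.0, 7.6]
opening: 0.175
time: 7.05
position: [0.5769, -0.2949, 0.1371]
orientation: [-179.3, -0.1, 72.1]
force: [-15.5, 4.6, 12.1]
opening: 0.178
```

The lever is against its stop. I'll back off the preload, open, and lift.

```bash
python3 -m jog '[-0.005,0.0012,0,3,-0.005,0.0012,0,3]' ; python3 -m jog '[0,0,0,0,0,0,0,0,0,0,0,0,0,0,0,0]' 0.04; python3 -m jog '[0,0,0.04,0,0,0,0.08,0,0,0,0.12,0,0,0,0.16,0,0,0,0.18,0,0,0,0.18,0]'
python3 -c "
from h import *
cap('scene','pics/s2.png');cap('side','pics/d2.png');print(monitor.sense()['joint_pos'])"
```

```text
time: 7.22
position: [0.5761, -0.2945, 0.1373]
orientation: [-179.9, -0.0, 75.2]
force: [-2.7, -1.5, -1.4]
opening: 0.169
time: 7.55
position: [0.5783, -0.2941, 0.1375]
orientation: [180.0, -0.0, 75.2]
force: [-0.5, -0.6, 0.1]
opening: 0.428
time: 8.05
position: [0.5797, -0.2962, 0.3232]
orientation: [179.5, 0.1, 75.2]
force: [0.5, 0.0, -0.0]
opening: 0.438
[-14.93407951  30.31513805  58.36292991  87.8020894  -26.27647318
  76.56263009  31.28127269]
```

View pics/s2.png

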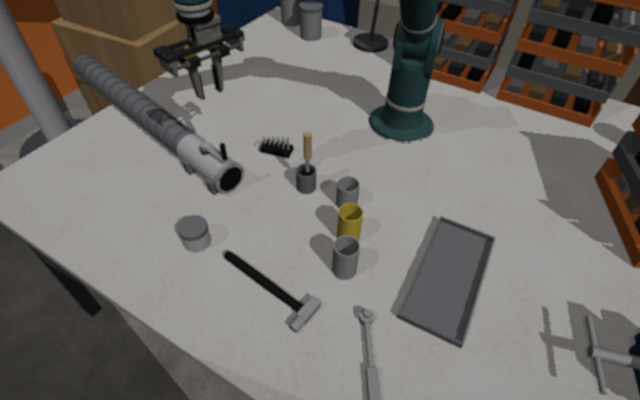

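View pics/d2.png

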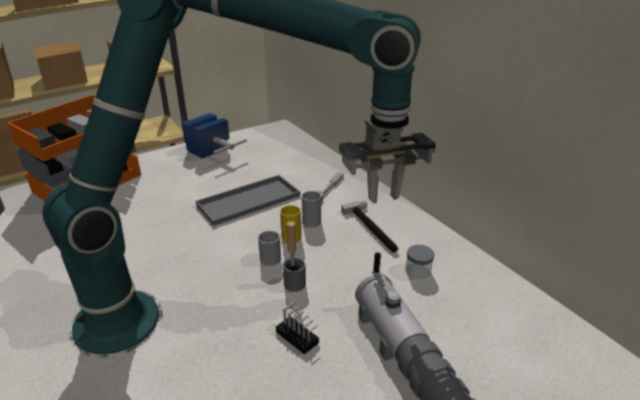

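The lever points along the duct towards the mouth, with its grip at (222,152) in scene. The cups look unmoved. I'll check the lever angle and the tray numerically.

```bash
python3 -c "
from h import *
for n in ['scene','side']:
    X=cloud(n).reshape(-1,3); X=X[~np.isnan(X[:,0])]
    l=X[(X[:,0]>.55)&(X[:,0]<.61)&(X[:,1]<-.26)&(X[:,1]>-.33)&(X[:,2]>.137)&(X[:,2]<.18)]
    if len(l)>5: print('grip',len(l),fit(l,.008))
    t=X[(X[:,2]>.012)&(X[:,2]<.026)&(X[:,0]>.33)&(X[:,0]<.74)&(X[:,1]>.235)&(X[:,1]<.46)]
    g=t[:,:2].astype(np.float32); print('tray',len(g),cv2.minAreaRect(g))
    i=X[(X[:,2]>.002)&(X[:,2]<.009)&(X[:,0]>.4)&(X[:,0]<.65)&(X[:,1]>.2)&(X[:,1]<.46)]; print('floor',np.percentile(i[:,:2],[1,50,99],0))
"
```

```text
grip 79 (array([ 0.57937869, -0.29402597]), np.float64(0.0013591947606788363))
tray 986 ((0.5498926639556885, 0.3274897336959839), (0.37347838282585144, 0.19491001963615417), 1.6459825038909912)
floor [[0.40274823 0.24989764]
 [0.5379207  0.3484813 ]
 [0.64791132 0.41860598]]
grip 102 (array([ 0.57742068, -0.29525567]), np.float64(0.0012056057863908405))
tray 692 ((0.5289686322212219, 0.3465912342071533), (0.3329831063747406, 0.16422976553440094), 2.663383960723877)
floor [[0.40219804 0.20432164]
 [0.51556242 0.3407345 ]
 [0.64712106 0.45628969]]
```

```bash
python3 -m jog '[-0.130,0.185,-0.02,0,-0.130,0.185,-0.02,0,-0.130,0.185,-0.02,0,-0.130,0.185,-0.02,0,-0.130,0.185,-0.02,0,-0.130,0.185,-0.02,0,-0.130,0.185,-0.02,0,-0.130,0.185,-0.02,0,-0.130,0.185,-0.02,0,-0.130,0.185,-0.02,0]' 0.06
python3 -c "
from h import *
cap('wrist','pics/w2.png')
W=cloud('wrist').reshape(-1,3); s=W[(W[:,2]>.185)&(W[:,2]<.21)&(abs(W[:,0]-.45)<.04)&(abs(W[:,1]+.111)<.04)]; print(len(s),np.median(s,0),s.min(0),s.max(0))"
```

```text
time: 8.98
position: [0.4482, -0.1107, 0.2976]
orientation: [180.0, 0.1, 75.1]
force: [-0.2, -0.3, -0.1]
opening: 0.653
587 [ 0.44798625 -0.10820071  0.1975258 ] [ 0.43703208 -0.11983663  0.18530305] [ 0.45831418 -0.09899061  0.19983975]
```

View pics/w2.png

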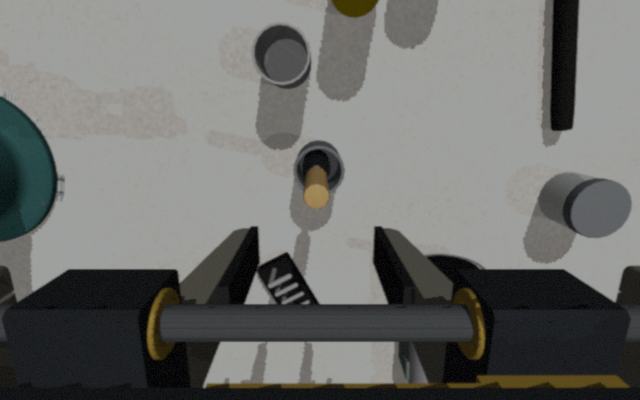

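The handle top at (316,193) sits centrally between the fingers. Descend and grip.

```bash
python3 -m jog '[0,0,-0.04,0,0,0,-0.07,0,0,0,-0.1,0,0,0,-0.13,0,0,0,-0.158,0,0,0,-0.158,0,0,0,-0.158,0]'; python3 -m jog '[0,0,0,0,0,0,0,0,0,0,0,0,0,0,0,0,0,0,0,0,0,0,0,0,0,0,0,0,0,0,0,0,0,0,0,0]' 0.0 30
```

```text
time: 9.62
position: [0.4469, -0.1116, 0.1388]
orientation: [-179.8, 0.2, 75.0]
force: [0.8, -0.2, 1.2]
opening: 0.653
time: 10.37
position: [0.4482, -0.1093, 0.14]
orientation: [180.0, -0.0, 75.2]
force: [-0.2, 0.4, 6.5]
opening: 0.234
```

```bash
python3 -m jog '[0,0,0.03,0,0,0,0.06,0,0,0,0.09,0,0,0,0.12,0,0,0,0.15,0,0,0,0.15,0,0,0,0.15,0]'; python3 -c "
from h import *
cap('scene','pics/s3.png');cap('side','pics/d3.png')
for n in ['scene','side']:
    X=cloud(n).reshape(-1,3); X=X[~np.isnan(X[:,0])]
    for nm,c,r,h in [('short',(.446,.018),.031,.08),('mid',(.645,.117),.031,.1)]:
        s=X[(np.hypot(X[:,0]-c[0],X[:,1]-c[1])<.06)&(X[:,2]>.012)&(X[:,2]<h+.01)]
        o=s[(s[:,2]<h-.008)]
        f=np.load('/tmp/%s.npz'%n);cam=-f['R'].T@f['t']
        d=cam[:2]-np.array(c);d/=np.linalg.norm(d)
        o=o[(o[:,:2]-c)@d>0]
        print(n,nm,fit(o,r))
    b=X[(np.hypot(X[:,0]-.448,X[:,1]+.11)<.045)&(X[:,2]>.12)&(X[:,2]<.3)]
    h=b[(b[:,2]<.21)]; print('head',len(h),np.percentile(h,[2,50,98],0).round(4).tolist())
"
```

```text
time: 10.95
position: [0.4484, -0.1087, 0.2902]
orientation: [179.9, -0.2, 75.3]
force: [-0.9, 0.6, -1.6]
opening: 0.235
scene short (array([0.44649483, 0.01823387]), np.float64(0.0009058925234647253))
scene mid (array([0.65904904, 0.0818487 ]), np.float64(0.0006681420410443543))
head 210 [[0.4438, -0.1222, 0.1576], [0.4627, -0.1018, 0.1833], [0.4686, -0.0931, 0.2088]]
side short (array([0.4456128 , 0.01860562]), np.float64(0.0013047107094611688))
side mid (array([0.6588224 , 0.08126465]), np.float64(0.001979380085892536))
head 234 [[0.431, -0.129, 0.1591], [0.4406, -0.1229, 0.1834], [0.4607, -0.1057, 0.2085]]
```

View pics/s3.png

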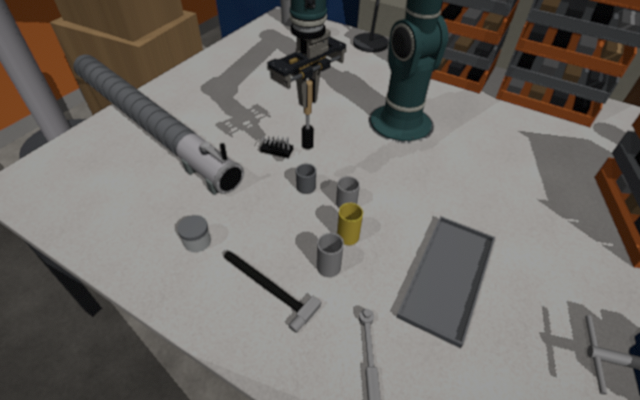

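View pics/d3.png

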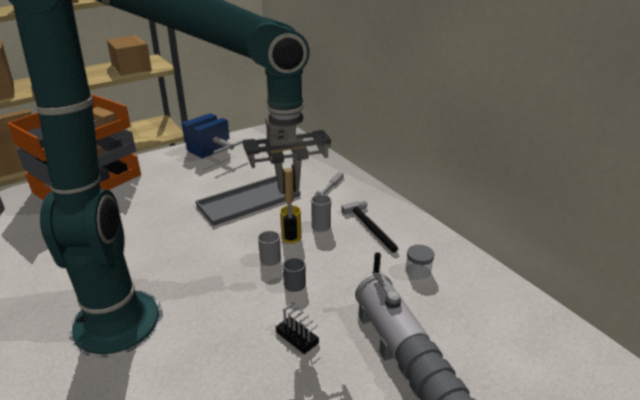

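The brush is out and hanging straight, bristle end at 0.158. The mid cup has been knocked to (0.659,0.0815) and the short cup is still at (0.446,0.018). I'll go over the short cup.

```bash
python3 -m jog '[-0.002,0.04,0,0,-0.002,0.08,0,0,-0.002,0.11,0,0,-0.002,0.127,0,0,-0.002,0.127,0,0,-0.002,0.127,0,0,-0.002,0.127,0,0]'; python3 -c "
from h import *
cap('scene');cap('side')
for n in ['scene','side']:
    f=np.load('/tmp/%s.npz'%n)['p'][:,:,::-1]
    a=f[80:220,260:420] if n=='scene' else f[150:290,200:360]
    cv2.imwrite('pics/k_%s.png'%n,cv2.resize(a,None,fx=3,fy=3))
a=np.hstack([cv2.imread('pics/k_scene.png'),cv2.imread('pics/k_side.png')]);cv2.imwrite('pics/k1.png',cv2.resize(a,None,fx=.8,fy=.8))"
```

```text
time: 11.63
position: [0.4452, 0.0162, 0.2887]
orientation: [-179.9, 0.2, 75.1]
force: [0.4, -0.2, -1.7]
opening: 0.239
```

View pics/k1.png

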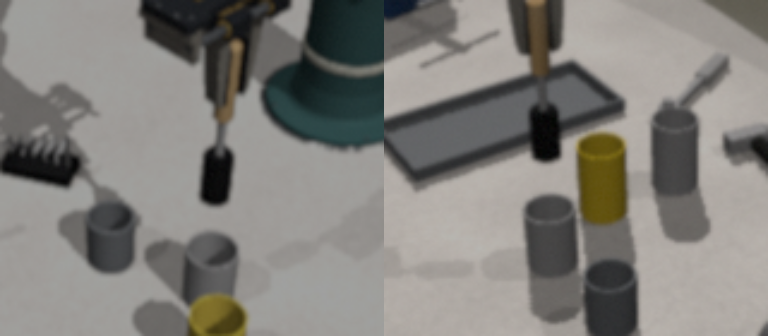

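The brush is centred over the short cup in both views. Lower it.

```bash
python3 -m jog '[0,0.001,-0.03,0,0,0.001,-0.06,0,0,0.001,-0.08,0,0,0.001,-0.1,0,0,0.001,-0.12,0,0,0.001,-0.135,0,0,0.001,-0.143,0,0,0.001,-0.143,0,0,0.001,-0.143,0]'
```

```text
time: 12.48
position: [0.446, 0.0177, 0.1468]
orientation: [180.0, 0.0, 75.1]
force: [1.1, 0.3, -0.9]
opening: 0.232
```

```bash
python3 -m jog '[0,0,-0.003,0,0,0,-0.005,0,0,0,-0.007,0,0,0,-0.007,0]';  python3 -m jog '[0,0,-0.001,0,0,0,-0.002,0,0,0,-0.002,0]'
```

```text
time: 12.82
position: [0.4463, 0.0188, 0.1401]
orientation: [179.9, -0.1, 75.2]
force: [0.2, 0.1, -0.1]
opening: 0.239
time: 13.07
position: [0.4472, 0.0188, 0.1398]
orientation: [180.0, -0.2, 75.2]
force: [-5.5, -1.0, 27.6]
opening: 0.237
```

Floor contact is clear at 27 N. Now up 55 mm and down again.

```bash
python3 -m jog '[0,0,0.02,0,0,0,0.04,0,0,0,0.057,0,0,0,0.057,0,0,0,0.057,0,0,0,0.057,0,0,0,0.04,0,0,0,0.02,0,0,0,0.008,0,0,0,0.004,0,0,0,0.002,0,0,0,0.002,0]';  python3 -m jog '[0,0,-0.001,0,0,0,-0.0015,0,0,0,-0.0015,0]'
```

```text
time: 14.07
position: [0.4446, 0.0182, 0.1398]
orientation: [-179.7, 0.0, 75.2]
force: [-6.5, 0.8, 18.4]
opening: 0.241
time: 14.32
position: [0.4455, 0.0184, 0.1397]
orientation: [-179.8, -0.1, 75.2]
force: [-8.4, 0.5, 34.1]
opening: 0.238
```

```bash
python3 -m jog '[0,0,0.02,0,0,0,0.05,0,0,0,0.08,0,0,0,0.11,0,0,0,0.14,0,0,0,0.152,0,0,0,0.152,0,0,0,0.152,0]'
cat > loc.py <<'E'
from h import *
def loc(tag=None,g=((.446,.018),(.659,.0815)),names=('short','mid'),hs=(.08,.1)):
    for n in ['scene','side']:
        cap(n,'pics/%s_%s.png'%(tag,n) if tag else None)
        X=cloud(n).reshape(-1,3); X=X[~np.isnan(X[:,0])]
        f=np.load('/tmp/%s.npz'%n);cam=-f['R'].T@f['t']
        for nm,c,h in zip(names,g,hs):
            d=cam[:2]-np.array(c);d/=np.linalg.norm(d)
            s=X[(np.hypot(X[:,0]-c[0],X[:,1]-c[1])<.055)&(X[:,2]>.012)&(X[:,2]<h-.008)]
            o=s[(s[:,:2]-c)@d>0]
            if len(o)>20:print(n,nm,len(o),fit(o,.031))
            else: print(n,nm,'few',len(o))
E
python3 -c "
from loc import *
loc('l1')
X=cloud('scene').reshape(-1,3)
for n in ['scene','side']:
    X=cloud(n).reshape(-1,3); b=X[(np.hypot(X[:,0]-.446,X[:,1]-.018)<.035)&(X[:,2]>.12)&(X[:,2]<.22)]; print(np.percentile(b,[2,50,98],0).round(3).tolist())"
```

```text
time: 14.98
position: [0.4454, 0.0192, 0.2897]
orientation: [-180.0, -0.1, 75.3]
force: [0.0, 1.1, -1.0]
opening: 0.238
scene short 260 (array([0.4461824 , 0.01825856]), np.float64(0.0008063274145678109))
scene mid 475 (array([0.65908042, 0.08198578]), np.float64(0.0006040464101776748))
side short 362 (array([0.44556441, 0.01851772]), np.float64(0.0012268733043510653))
side mid 428 (array([0.65834799, 0.08197479]), np.float64(0.001488072112904993))
[[0.438, 0.004, 0.158], [0.458, 0.023, 0.194], [0.464, 0.034, 0.218]]
[[0.428, -0.002, 0.161], [0.439, 0.005, 0.193], [0.459, 0.024, 0.219]]
```

View pics/l1_scene.png

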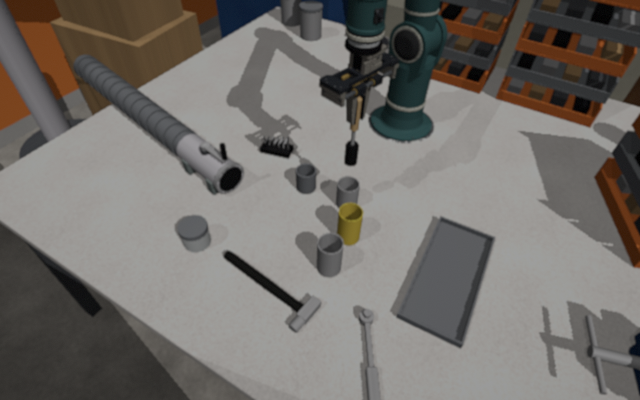

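The short cup is done and upright, and the lever is still open. On to the mid cup at (0.6585,0.082).

```bash
python3 -m jog '[0.035,0.0,0,0,0.07,0.01,0,0,0.105,0.02,0,0,0.14,0.03,0,0,0.175,0.045,0,0,0.2,0.058,0,0,0.213,0.063,0,0,0.213,0.063,0,0,0.213,0.063,0,0,0.213,0.063,0,0]'; python3 -c "
from loc import *
loc()
for n in ['scene','side']:
    X=cloud(n).reshape(-1,3); b=X[(np.hypot(X[:,0]-.6585,X[:,1]-.082)<.04)&(X[:,2]>.12)&(X[:,2]<.215)]; print(np.percentile(b,[2,50,98],0).round(3).tolist())
    f=np.load('/tmp/%s.npz'%n)['p'][:,:,::-1]
    a=f[140:290,250:410] if n=='scene' else f[100:250,240:400]
    cv2.imwrite('pics/k_%s.png'%n,cv2.resize(a,None,fx=2.4,fy=2.4))
cv2.imwrite('pics/k2.png',np.hstack([cv2.imread('pics/k_scene.png'),cv2.imread('pics/k_side.png')]))"
```

```text
time: 15.92
position: [0.6576, 0.0799, 0.2883]
orientation: [-179.9, 0.1, 75.1]
force: [-0.3, 0.3, -1.1]
opening: 0.235
scene short 245 (array([0.446193  , 0.01821943]), np.float64(0.0008855706606828206))
scene mid 474 (array([0.65905699, 0.08205666]), np.float64(0.0005819254637220947))
side short 365 (array([0.44552524, 0.01832848]), np.float64(0.0013921508291258181))
side mid 430 (array([0.65845808, 0.08173427]), np.float64(0.0015489134897834027))
[[0.653, 0.065, 0.158], [0.671, 0.085, 0.19], [0.676, 0.095, 0.215]]
[[0.64, 0.059, 0.16], [0.649, 0.066, 0.188], [0.668, 0.082, 0.214]]
```

View pics/k2.png

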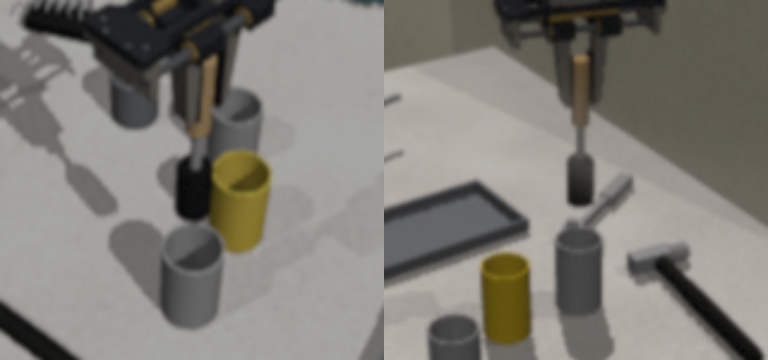

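Centred over the mid cup. Lower it.

```bash
python3 -m jog '[0.001,0.001,-0.03,0,0.001,0.001,-0.06,0,0.001,0.001,-0.08,0,0.001,0.001,-0.1,0,0.001,0.001,-0.12,0,0.001,0.001,-0.135,0,0.001,0.001,-0.143,0,0.001,0.001,-0.147,0,0.001,0.001,-0.147,0,0.001,0.001,-0.147,0]';python3 -m jog '[0,0,-0.001,0,0,0,-0.002,0,0,0,-0.0025,0,0,0,-0.0025,0]'
```

```text
time: 16.85
position: [0.6603, 0.0825, 0.1441]
orientation: [179.9, -0.0, 75.2]
force: [0.1, 0.5, 0.1]
opening: 0.238
time: 17.18
position: [0.6599, 0.0826, 0.1408]
orientation: [180.0, -0.0, 75.2]
force: [-0.1, 0.3, -0.8]
opening: 0.231
```

```bash
python3 -m jog '[0,0,-0.001,0,0,0,-0.002,0,0,0,-0.002,0]'; python3 -m jog '[0,0,-0.0005,0,0,0,-0.001,0,0,0,-0.001,0]'
```

```text
time: 17.43
position: [0.6602, 0.0824, 0.14]
orientation: [180.0, -0.0, 75.2]
force: [-2.4, -0.1, 6.7]
opening: 0.231
time: 17.68
position: [0.6604, 0.0824, 0.14]
orientation: [179.9, -0.1, 75.2]
force: [-3.3, 0.5, 11.9]
opening: 0.233
```

Floor contact, 12 N. Up 65 mm (half depth is 46) and down again.

```bash
python3 -m jog '[0,0,0.02,0,0,0,0.04,0,0,0,0.065,0,0,0,0.065,0,0,0,0.065,0,0,0,0.065,0,0,0,0.04,0,0,0,0.02,0,0,0,0.008,0,0,0,0.004,0,0,0,0.001,0,0,0,0.001,0]';  python3 -m jog '[0,0,-0.001,0,0,0,-0.0015,0,0,0,-0.0015,0]'
```

```text
time: 18.68
position: [0.6591, 0.0823, 0.1398]
orientation: [-179.9, -0.0, 75.2]
force: [-6.0, 1.0, 10.6]
opening: 0.233
time: 18.93
position: [0.6593, 0.0824, 0.1397]
orientation: [-179.9, -0.1, 75.2]
force: [-6.6, 1.3, 18.9]
opening: 0.232
```

```bash
python3 -m jog '[0,0,0.02,0,0,0,0.05,0,0,0,0.08,0,0,0,0.11,0,0,0,0.14,0,0,0,0.152,0,0,0,0.152,0,-0.025,-0.025,0.152,0,-0.05,-0.05,0.152,0,-0.08,-0.075,0.152,0,-0.105,-0.1,0.152,0,-0.13,-0.125,0.152,0,-0.155,-0.15,0.152,0,-0.18,-0.17,0.152,0,-0.2,-0.188,0.152,0,-0.208,-0.195,0.152,0,-0.208,-0.195,0.152,0,-0.208,-0.195,0.152,0,-0.208,-0.195,0.152,0]'; python3 -c "
from loc import *
loc('l2')
for n in ['scene','side']:
    X=cloud(n).reshape(-1,3); b=X[(np.hypot(X[:,0]-.451,X[:,1]+.112)<.04)&(X[:,2]>.12)&(X[:,2]<.215)]; print(np.percentile(b,[2,50,98],0).round(3).tolist())
    f=np.load('/tmp/%s.npz'%n)['p'][:,:,::-1]
    a=f[90:240,230:390] if n=='scene' else f[160:310,210:370]
    cv2.imwrite('pics/k_%s.png'%n,cv2.resize(a,None,fx=2.4,fy=2.4))
cv2.imwrite('pics/k3.png',np.hstack([cv2.imread('pics/k_scene.png'),cv2.imread('pics/k_side.png')]))"
```

```text
time: 20.52
position: [0.4523, -0.111, 0.2886]
orientation: [-180.0, 0.0, 75.3]
force: [0.3, 0.9, -1.1]
opening: 0.234
scene short 262 (array([0.44633089, 0.01838339]), np.float64(0.0008650570033490115))
scene mid 475 (array([0.65901889, 0.08199707]), np.float64(0.0006027791749443165))
side short 367 (array([0.44556108, 0.01834739]), np.float64(0.0013347245174526328))
side mid 436 (array([0.65866942, 0.08160995]), np.float64(0.0015167729709904898))
[[0.446, -0.126, 0.158], [0.465, -0.106, 0.19], [0.471, -0.096, 0.215]]
[[0.436, -0.132, 0.16], [0.445, -0.126, 0.188], [0.466, -0.108, 0.214]]
```

View pics/k3.png

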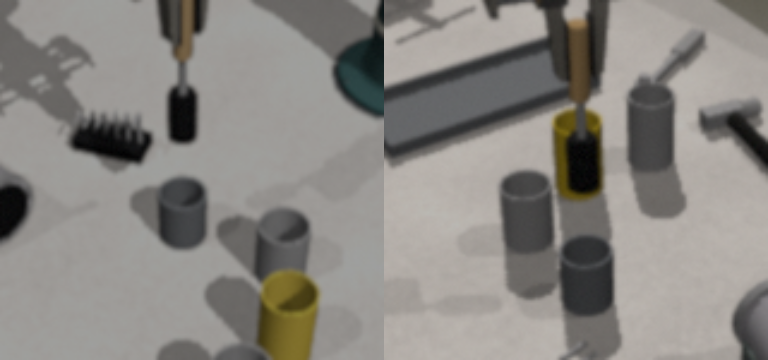

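The brush is centred over the pot. Lower it and release.

```bash
python3 -m jog '[0,-0.001,-0.03,0,0,-0.001,-0.06,0,0,-0.001,-0.08,0,0,-0.001,-0.1,0,0,-0.001,-0.12,0,0,-0.001,-0.135,0,0,-0.001,-0.143,0,0,-0.001,-0.147,0,0,-0.001,-0.149,0,0,-0.001,-0.149,0]';python3 -m jog '[0,0,-0.001,0,0,0,-0.001,0,0,0,-0.001,0]'
```

```text
time: 21.45
position: [0.4522, -0.1136, 0.1403]
orientation: [180.0, 0.0, 75.2]
force: [-0.2, 0.3, -1.5]
opening: 0.234
time: 21.7
position: [0.4524, -0.1134, 0.1397]
orientation: [179.9, -0.0, 75.2]
force: [0.1, 0.3, 0.4]
opening: 0.233
```

```bash
python3 -m jog '[0,0,-0.0005,0,0,0,-0.0005,0,0,0,-0.0005,0,0,0,-0.0005,0,0,0,-0.0005,0]' 0.05 8; python3 -m jog '[0,0,0.03,0,0,0,0.06,0,0,0,0.1,0,0,0,0.14,0,0,0,0.18,0,0,0,0.18,0]'
python3 -c "
from loc import *
loc('l3')"
```

```text
time: 22.12
position: [0.4518, -0.1134, 0.1386]
orientation: [180.0, -0.0, 75.2]
force: [-0.1, 0.1, -0.3]
opening: 0.535
time: 22.62
position: [0.4543, -0.1128, 0.3217]
orientation: [179.7, -0.3, 75.4]
force: [0.8, 0.2, -0.0]
opening: 0.548
scene short 260 (array([0.44634791, 0.01828592]), np.float64(0.0008650374447327188))
scene mid 474 (array([0.65900044, 0.0819842 ]), np.float64(0.0005997634545164073))
side short 375 (array([0.44547687, 0.01848777]), np.float64(0.0012950537682288941))
side mid 435 (array([0.65864873, 0.08176661]), np.float64(0.0015456868254727207))
```

View pics/l3_scene.png

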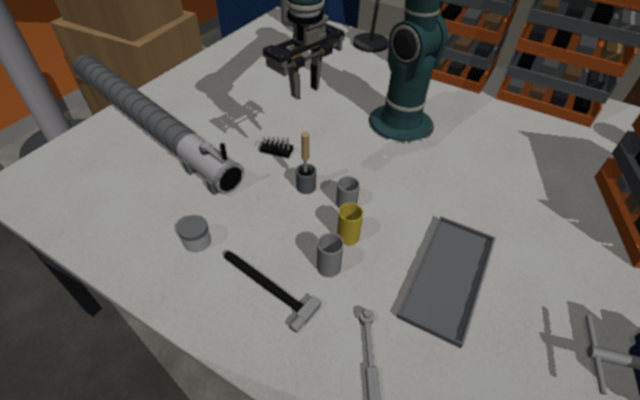

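View pics/l3_side.png

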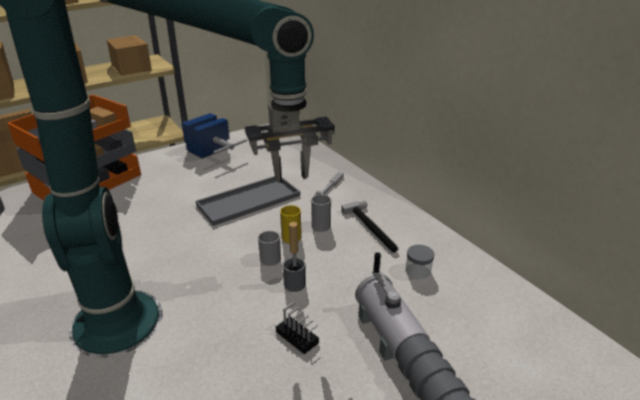

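The brush stands in the pot again at (306,160) in scene. Now shut the damper.

```bash
python3 -m jog '[0.125,-0.182,0,2,0.125,-0.182,0,2,0.125,-0.182,0,2,0.125,-0.182,0,2,0.125,-0.182,0,2,0.125,-0.182,0,2,0.125,-0.182,0,2,0.125,-0.182,0,2,0.125,-0.182,0,2]' 0.045; python3 -m jog '[0,0,-0.04,0,0,0,-0.07,0,0,0,-0.1,0,0,0,-0.13,0,0,0,-0.16,0,0,0,-0.182,0,0,0,-0.182,0,0,0,-0.182,0]'; python3 -m jog '[0,0,0,0,0,0,0,0,0,0,0,0,0,0,0,0,0,0,0,0,0,0,0,0,0,0,0,0]' 0.0 8
```

```text
time: 23.47
position: [0.5746, -0.2998, 0.3142]
orientation: [-179.6, 0.1, 76.8]
force: [-0.1, 0.7, 0.0]
opening: 0.488
time: 24.13
position: [0.5757, -0.2941, 0.1353]
orientation: [-179.8, -0.1, 77.2]
force: [1.2, -1.0, 0.9]
opening: 0.49
time: 24.72
position: [0.5765, -0.2954, 0.1375]
orientation: [-180.0, -0.0, 77.2]
force: [-3.3, 2.0, 6.6]
opening: 0.174
```

```bash
python3 -c "
import numpy as np
P=np.array([.5585,-.3815]); a0=78.2
e=lambda a:P+.0895*np.array([np.cos(np.radians(a)),np.sin(np.radians(a))])
for k in range(1,18): print(k,(e(a0+5.4*k)-e(a0)).round(4),round(5.4*k,1))
print((e(a0+81)-e(a0+43.2)),[ (e(a0+43.2+5.4*k)-e(a0+43.2)).round(4).tolist() for k in range(1,10)])
"
```

```text
1 [-0.0083  0.0013] 5.4
2 [-0.0167  0.0019] 10.8
3 [-0.0252  0.0016] 16.2
4 [-0.0335  0.0006] 21.6
5 [-0.0418 -0.0012] 27.0
6 [-0.0498 -0.0038] 32.4
7 [-0.0575 -0.0072] 37.8
8 [-0.0649 -0.0112] 43.2
9 [-0.0719 -0.0159] 48.6
10 [-0.0784 -0.0213] 54.0
11 [-0.0844 -0.0273] 59.4
12 [-0.0898 -0.0337] 64.8
13 [-0.0945 -0.0407] 70.2
14 [-0.0986 -0.0481] 75.6
15 [-0.102  -0.0558] 81.0
16 [-0.1046 -0.0638] 86.4
17 [-0.1064 -0.0721] 91.8
[-0.03703654 -0.04461072] [[-0.007, -0.0047], [-0.0135, -0.0101], [-0.0195, -0.016], [-0.0248, -0.0225], [-0.0296, -0.0295], [-0.0337, -0.0369], [-0.037, -0.0446], [-0.0397, -0.0526], [-0.0415, -0.0609]]
```

```bash
python3 -m jog '[-0.0083,0.0013,0,5.4,-0.0167,0.0019,0,10.8,-0.0252,0.0016,0,16.2,-0.0335,0.0006,0,21.6,-0.0418,-0.0012,0,27,-0.0498,-0.0038,0,32.4,-0.0575,-0.0072,0,37.8,-0.0649,-0.0112,0,43.2,-0.0649,-0.0112,0,43.2,-0.0649,-0.0112,0,43.2]'; python3 -m jog '[-0.007,-0.0047,0,5.4,-0.0135,-0.0101,0,10.8,-0.0195,-0.016,0,16.2,-0.0248,-0.0225,0,21.6,-0.0296,-0.0295,0,27,-0.0337,-0.0369,0,32.4,-0.037,-0.0446,0,37.8,-0.037,-0.0446,0,37.8,-0.037,-0.0446,0,37.8]'
```

```text
time: 25.55
position: [0.5115, -0.3064, 0.1374]
orientation: [179.9, -0.1, 120.2]
force: [-4.1, 2.4, 8.1]
opening: 0.17
time: 26.3
position: [0.4743, -0.3524, 0.1371]
orientation: [-180.0, 0.0, 157.9]
force: [-4.7, 1.0, 7.6]
opening: 0.174
```

```bash
python3 -m jog '[-0.0017,-0.005,0,3.3,-0.0027,-0.0085,0,5.4,-0.0027,-0.0085,0,5.4,-0.0027,-0.0085,0,5.4]'; python3 -m jog '[-0.0006,-0.003,0,1,-0.0006,-0.003,0,1,-0.0006,-0.003,0,1]'
```

```text
time: 26.63
position: [0.472, -0.3604, 0.1369]
orientation: [-179.9, -0.0, 163.3]
force: [-3.7, -0.4, 6.2]
opening: 0.167
time: 26.88
position: [0.4715, -0.3629, 0.1369]
orientation: [-180.0, -0.0, 164.3]
force: [-3.1, 1.8, 7.3]
opening: 0.169
```

```bash
python3 -m jog '[-0.0005,-0.002,0,1,-0.0005,-0.002,0,1,-0.0005,-0.002,0,1]'; python3 -m jog '[-0.0005,-0.002,0,1,-0.0005,-0.002,0,1,-0.0005,-0.002,0,1]'
```

```text
time: 27.13
position: [0.4713, -0.3638, 0.1369]
orientation: [179.9, -0.1, 165.4]
force: [-3.4, 3.1, 7.4]
opening: 0.174
time: 27.38
position: [0.4714, -0.3638, 0.1367]
orientation: [179.7, -0.1, 166.4]
force: [-2.3, 7.7, 7.6]
opening: 0.168
```

```bash
python3 -m jog '[-0.0005,-0.002,0,0,-0.0005,-0.002,0,0,-0.0005,-0.002,0,0]'; python3 -m jog '[0.001,0.004,0,0,0.001,0.004,0,0]';python3 -m jog '[0,0,0,0,0,0,0,0,0,0,0,0,0,0,0,0]' 0.04; python3 -m jog '[0,0,0.04,0,0,0,0.08,0,0,0,0.12,0,0,0,0.16,0,0,0,0.18,0,0,0,0.18,0]'
python3 -c "
from loc import *
loc('l4')
for n in ['scene','side']:
    X=cloud(n).reshape(-1,3); X=X[~np.isnan(X[:,0])]
    l=X[(X[:,0]>.44)&(X[:,0]<.51)&(X[:,1]<-.33)&(X[:,1]>-.39)&(X[:,2]>.137)&(X[:,2]<.18)]
    s=fit(l,.008)[0];print('grip',s,np.degrees(np.arctan2(s[1]+.383,s[0]-.5595)))"
```

```text
time: 27.63
position: [0.4715, -0.3639, 0.1365]
orientation: [179.6, -0.1, 166.5]
force: [-1.5, 11.3, 10.5]
opening: 0.172
time: 27.8
position: [0.4716, -0.3637, 0.1366]
orientation: [180.0, -0.0, 166.5]
force: [-2.0, 1.8, 3.8]
opening: 0.171
time: 28.13
position: [0.4711, -0.3651, 0.1363]
orientation: [-180.0, 0.0, 166.5]
force: [0.5, -0.3, 0.1]
opening: 0.43
time: 28.63
position: [0.4728, -0.367, 0.322]
orientation: [-179.9, 0.5, 166.5]
force: [0.5, -0.1, 0.3]
opening: 0.44
scene short 258 (array([0.44636686, 0.01834262]), np.float64(0.0008573049496311129))
scene mid 470 (array([0.65898446, 0.08198294]), np.float64(0.0005930437796548564))
side short 375 (array([0.44555668, 0.01834201]), np.float64(0.001270885711148435))
side mid 428 (array([0.65854778, 0.08175524]), np.float64(0.0015981049647228213))
grip [ 0.47356356 -0.36279748] 166.77073503643723
grip [ 0.47072307 -0.3642634 ] 168.08247164420706
```

View pics/l4_side.png

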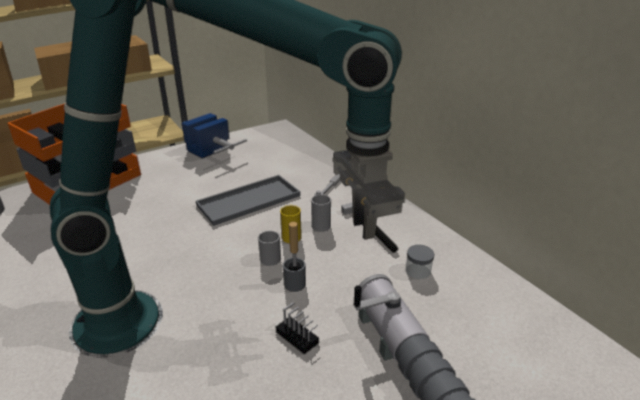

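The lever is back across the duct, and its angle matches the shut stop. Now the mid cup goes to the tray, gripped with the jaws along y to clear the yellow one.

```bash
python3 -m jog '[0.186,0.448,-0.02,13.5,0.186,0.448,-0.02,13.5,0.186,0.448,-0.02,13.5,0.186,0.448,-0.02,13.5,0.186,0.448,-0.02,13.5,0.186,0.448,-0.02,13.5,0.186,0.448,-0.02,13.5,0.186,0.448,-0.02,13.5,0.186,0.448,-0.02,13.5,0.186,0.448,-0.02,13.5,0.186,0.448,-0.02,13.5,0.186,0.448,-0.02,13.5,0.186,0.448,-0.02,13.5,0.186,0.448,-0.02,13.5,0.186,0.448,-0.02,13.5,0.186,0.448,-0.02,13.5]' 0.0919
python3 -c "
from loc import *
loc()
print(monitor.sense()['position'],monitor.sense()['joint_pos'])
cap('wrist','pics/w5.png')"
```

```text
time: 30.07
position: [0.6565, 0.081, 0.2958]
orientation: [-179.9, -0.1, 179.9]
force: [0.0, 0.3, -0.2]
opening: 1.002
scene short 235 (array([0.44622008, 0.01804932]), np.float64(0.0009043502680005721))
scene mid 478 (array([0.65906209, 0.08193234]), np.float64(0.0006103099780909929))
side short 373 (array([0.44529535, 0.01830373]), np.float64(0.0013991230372900059))
side mid 427 (array([0.65855058, 0.08176147]), np.float64(0.0015731733570527164))
[0.65678924 0.08127549 0.29655249] [-28.28916518  25.21562538  26.00307905  86.09151598 -11.35348719
  71.32695441  89.1370776 ]
```

View pics/w5.png

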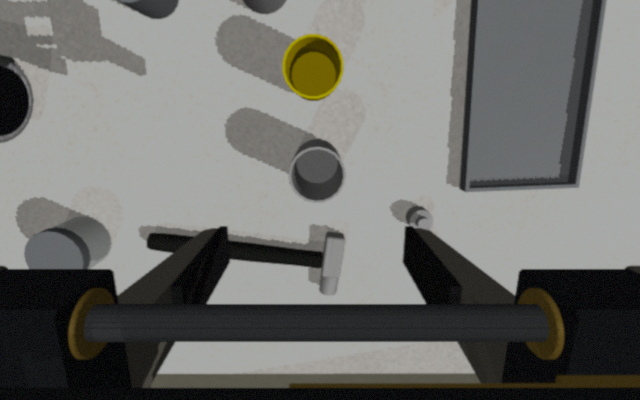

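The mid cup at (317,172) is centred between the fingers, and the hammer and ratchet lie outside the jaw sweep. Descend to TCP z 0.051.

```bash
python3 -m jog '[0.002,0.001,-0.04,0,0.002,0.001,-0.08,0,0.002,0.001,-0.12,0,0.002,0.001,-0.15,0,0.002,0.001,-0.18,0,0.002,0.001,-0.21,0,0.002,0.001,-0.235,0,0.002,0.001,-0.245,0,0.002,0.001,-0.245,0,0.002,0.001,-0.245,0]'; python3 -m jog '[0,0,0,0,0,0,0,0,0,0,0,0,0,0,0,0,0,0,0,0,0,0,0,0]' 0.0 30; python3 -m jog '[0,0,0.01,0,0,0,0.03,0,0,0,0.06,0,0,0,0.09,0,0,0,0.11,0,0,0,0.11,0,0,0,0.11,0]'; python3 -c "
from h import *
cap('side','pics/d6.png')"
```

```text
time: 31.05
position: [0.6596, 0.0837, 0.0523]
orientation: [-180.0, 0.0, -179.9]
force: [-0.2, -0.1, 0.6]
opening: 1.0
time: 31.55
position: [0.6596, 0.084, 0.0525]
orientation: [180.0, 0.1, -179.9]
force: [0.0, -0.4, 4.0]
opening: 0.66
time: 32.13
position: [0.6592, 0.0845, 0.1624]
orientation: [180.0, 0.1, -179.9]
force: [-0.2, 0.2, -2.4]
opening: 0.659
```

View pics/d6.png

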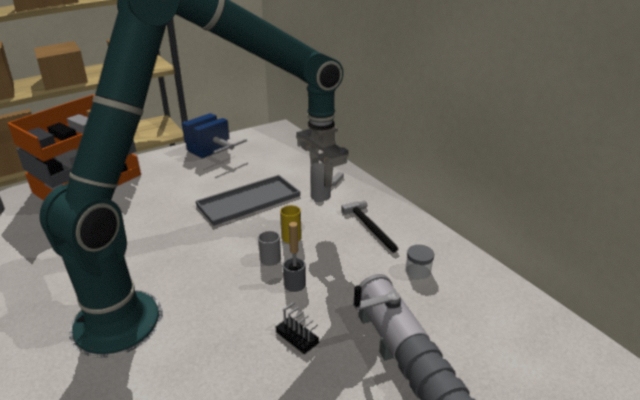

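Held and lifted. Carry it to the tray at (0.61,0.347).

```bash
python3 -m jog '[-0.005,0.03,0,0,-0.01,0.065,0,0,-0.02,0.1,0,0,-0.03,0.135,0,0,-0.04,0.17,0,0,-0.045,0.205,0,0,-0.049,0.24,0,0,-0.049,0.263,0,0,-0.049,0.263,0,0,-0.049,0.263,0,0,-0.049,0.263,0,0]'; python3 -m jog '[0,0,-0.03,0,0,0,-0.055,0,0,0,-0.08,0,0,0,-0.095,0,0,0,-0.101,0,0,0,-0.101,0,0,0,-0.101,0]';python3 -m jog '[0,0,-0.002,0,0,0,-0.003,0,0,0,-0.003,0]'
```

```text
time: 33.1
position: [0.6093, 0.3455, 0.1594]
orientation: [-179.8, -0.2, -179.9]
force: [-0.1, -1.0, -2.4]
opening: 0.664
time: 33.68
position: [0.6111, 0.3464, 0.0612]
orientation: [180.0, 0.1, -180.0]
force: [-0.3, 0.8, -1.5]
opening: 0.662
time: 33.93
position: [0.6102, 0.3475, 0.0581]
orientation: [180.0, 0.0, -179.9]
force: [-0.4, -0.8, -3.5]
opening: 0.663
```

```bash
python3 -m jog '[0,0,-0.001,0,0,0,-0.0015,0,0,0,-0.0015,0]'
```

```text
time: 34.18
position: [0.6104, 0.3476, 0.0575]
orientation: [180.0, 0.0, -179.9]
force: [-1.5, -0.2, 4.5]
opening: 0.657
```

```bash
python3 -m jog '[0,0,0,0,0,0,0,0,0,0,0,0,0,0,0,0,0,0,0,0]' 0.0919 30; python3 -m jog '[0,0,0.03,0,0,0,0.06,0,0,0,0.1,0,0,0,0.14,0,0,0,0.18,0,0,0,0.22,0,0,0,0.22,0]'; python3 -m jog '[-0.165,-0.329,0.01,30,-0.165,-0.329,0.01,30,-0.165,-0.329,0.01,30,-0.165,-0.329,0.01,30,-0.165,-0.329,0.01,30,-0.165,-0.329,0.01,30,-0.165,-0.329,0.01,30,-0.165,-0.329,0.01,30,-0.165,-0.329,0.01,30,-0.165,-0.329,0.01,30,-0.165,-0.329,0.01,30,-0.165,-0.329,0.01,30,-0.165,-0.329,0.01,30]'; python3 -c "
from loc import *
loc('l7',g=((.446,.018),(.61,.347)))
print(monitor.sense()['joint_pos'])
cap('wrist','pics/w7.png')"
```

```text
time: 34.6
position: [0.6101, 0.3473, 0.056]
orientation: [-180.0, 0.0, -179.9]
force: [-0.3, -0.1, 0.1]
opening: 0.985
time: 35.18
position: [0.6139, 0.3487, 0.2861]
orientation: [179.5, 0.7, -179.9]
force: [0.8, 0.1, 0.1]
opening: 1.002
time: 36.27
position: [0.4456, 0.0195, 0.286]
orientation: [-180.0, 0.0, -149.8]
force: [0.1, 0.7, 0.5]
opening: 0.998
scene short 264 (array([0.44644158, 0.01834134]), np.float64(0.000871552122189166))
scene mid 555 (array([0.60932121, 0.34852275]), np.float64(0.0005984011498242014))
side short 362 (array([0.44549732, 0.01839439]), np.float64(0.00137719707493285))
side mid 359 (array([0.60917637, 0.34744253]), np.float64(0.002088930003953151))
[-31.72671173   1.20460875  25.64146453 115.41956246  -0.55016861
  63.52233015 114.37702123]
```

View pics/w7.png

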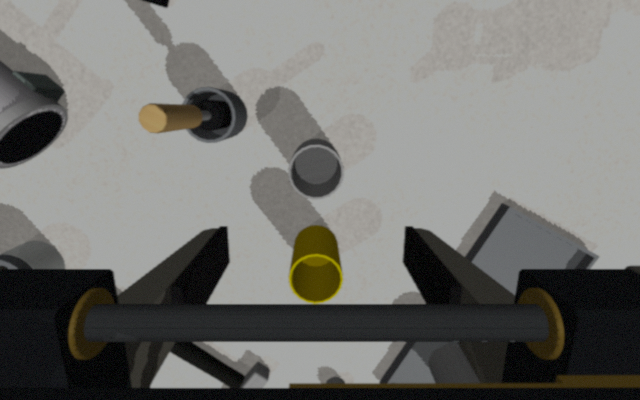

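View pics/l7_scene.png

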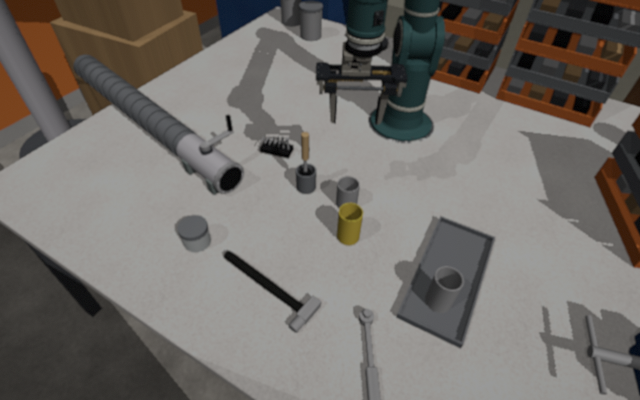

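```bash
python3 -c "
from h import *
m=imaging.camera_model('wrist'); print(-np.array(m['R']).T@m['t'], monitor.sense()['position'])"
```

```text
[ 0.38540803 -0.01459541  0.45579424] [0.44538377 0.01925925 0.28576066]
```

```bash
python3 -m jog '[0,-0.001,-0.04,5,0,-0.001,-0.08,10,0,-0.001,-0.12,10,0,-0.001,-0.15,10,0,-0.001,-0.18,10,0,-0.001,-0.21,10,0,-0.001,-0.235,10,0,-0.001,-0.246,10,0,-0.001,-0.246,10,0,-0.001,-0.246,10]'; python3 -m jog '[0,0,0,0,0,0,0,0,0,0,0,0,0,0,0,0,0,0,0,0,0,0,0,0]' 0.0 30; python3 -m jog '[0,0,0.01,0,0,0,0.03,0,0,0,0.06,0,0,0,0.09,0,0,0,0.12,0,0,0,0.14,0,0,0,0.14,0,0,0,0.14,0]'
```

```text
time: 37.25
position: [0.4449, 0.0174, 0.0395]
orientation: [180.0, -0.1, -139.9]
force: [-0.2, 0.2, 0.1]
opening: 0.997
time: 37.75
position: [0.4453, 0.0177, 0.0407]
orientation: [180.0, 0.1, -139.9]
force: [-2.1, 0.7, 6.2]
opening: 0.661
time: 38.42
position: [0.4451, 0.0174, 0.1806]
orientation: [-180.0, 0.1, -139.9]
force: [-0.5, 0.7, -3.5]
opening: 0.658
```

```bash
python3 -m jog '[0.002,0.03,0,0,0.004,0.065,0,0,0.006,0.1,0,0,0.008,0.135,0,0,0.01,0.17,0,0,0.01,0.205,0,0,0.01,0.24,0,0,0.01,0.275,0,0,0.01,0.305,0,0,0.01,0.3245,0,0,0.01,0.3245,0,0,0.01,0.3245,0,0,0.01,0.3245,0,0]'; python3 -m jog '[0,0,-0.03,0,0,0,-0.06,0,0,0,-0.09,0,0,0,-0.115,0,0,0,-0.127,0,0,0,-0.131,0,0,0,-0.131,0,0,0,-0.131,0]';python3 -m jog '[0,0,-0.002,0,0,0,-0.003,0,0,0,-0.003,0]'
```

```text
time: 39.5
position: [0.4544, 0.3398, 0.178]
orientation: [-179.9, -0.2, -140.0]
force: [-1.3, -2.0, -3.1]
opening: 0.658
time: 40.17
position: [0.4561, 0.3417, 0.0501]
orientation: [-180.0, 0.1, -140.0]
force: [0.1, 0.3, -2.5]
opening: 0.658
time: 40.42
position: [0.4554, 0.3422, 0.047]
orientation: [180.0, 0.1, -139.9]
force: [0.4, 0.2, -3.0]
opening: 0.656
```

```bash
python3 -m jog '[0,0,-0.001,0,0,0,-0.0015,0,0,0,-0.0015,0]'
```

```text
time: 40.67
position: [0.4554, 0.3422, 0.0457]
orientation: [180.0, 0.1, -139.9]
force: [-1.5, -0.9, 5.0]
opening: 0.652
```

Contact with the tray floor. Release, lift clear, and look.

```bash
python3 -m jog '[0,0,0,0,0,0,0,0,0,0,0,0,0,0,0,0,0,0,0,0]' 0.0919 30; python3 -m jog '[0,0,0.03,0,0,0,0.06,0,0,0,0.1,0,0,0,0.14,0,0,0,0.18,0,0,0,0.22,0,0,0,0.25,0,0,0,0.25,0,-0.03,0,0.25,0,-0.06,0.03,0.25,0,-0.1,0.06,0.25,0,-0.1,0.06,0.25,0,-0.1,0.06,0.25,0]'; python3 -c "
from loc import *
loc('l9',g=((.455,.342),(.61,.347)))
for n in ['scene','side']:
    X=cloud(n).reshape(-1,3); X=X[~np.isnan(X[:,0])]
    for nm,c in (('short',(.455,.342)),('mid',(.61,.347)),('brush',(.452,-.112))):
        s=X[(np.hypot(X[:,0]-c[0],X[:,1]-c[1])<.04)&(X[:,2]<.25)]; print(n,nm,np.percentile(s[:,2],99.5).round(3))
    l=X[(X[:,0]>.44)&(X[:,0]<.51)&(X[:,1]<-.33)&(X[:,1]>-.39)&(X[:,2]>.137)&(X[:,2]<.18)]
    if len(l)>5: print('grip',fit(l,.008)[0])"
```

```text
time: 41.08
position: [0.4551, 0.3418, 0.0446]
orientation: [-180.0, 0.0, -139.9]
force: [0.7, -0.5, 0.8]
opening: 0.986
time: 42.17
position: [0.3517, 0.4041, 0.294]
orientation: [179.9, -0.1, -139.5]
force: [-0.0, -0.3, -0.6]
opening: 1.001
scene short 400 (array([0.45669775, 0.34263408]), np.float64(0.0008356658431485402))
scene mid 558 (array([0.60936894, 0.34842872]), np.float64(0.0006243575038763008))
side short 275 (array([0.45711711, 0.34225375]), np.float64(0.0018730201932814605))
side mid 365 (array([0.60889201, 0.34755695]), np.float64(0.002046178291313824))
scene short 0.086
scene mid 0.105
scene brush 0.198
grip [ 0.47284945 -0.36306994]
side short 0.089
side mid 0.108
side brush 0.2
grip [ 0.4705712  -0.36419238]
```

View pics/l9_scene.png

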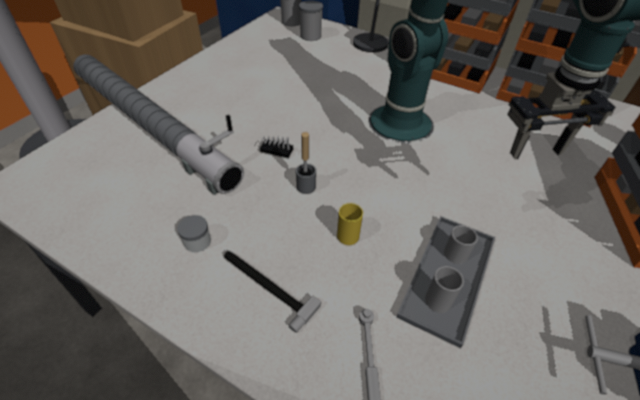

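View pics/l9_side.png

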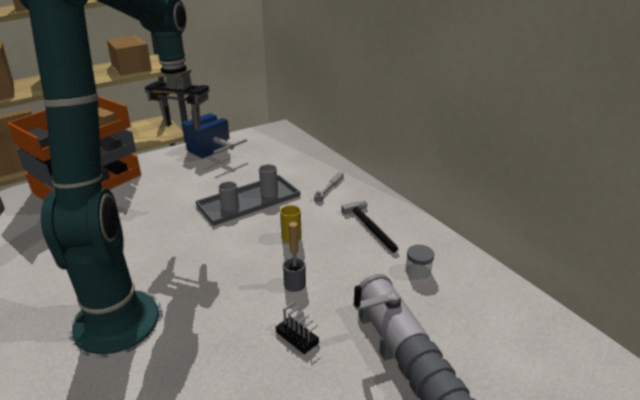

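Both cups stand upright in the tray at (463,242) and (447,288) in scene. The brush is in its pot, the lever lies across the duct, and the other tools and the yellow cup are unmoved. The gripper is clear of everything.

```bash
python3 -c "
from plant import manip; print(manip.hand_in())"
```

```text
the job is handed in; nothing more can be done
None
```

The job is done and handed in at about 42 s; `hand_in` reports no verdict. Only the short and mid cups were there, so `cup_tall` was skipped.

- **Damper opened:** I turned it to its open stop before taking the brush out. The force rose and the lever stopped moving.
- **Scrubbing:** I scrubbed the short cup, then the mid cup. Each went down to the floor (12–34 N contact), up 55 mm in the short cup and 65 mm in the mid cup, and down to the floor again.
- **Knocked cup:** The mid cup was knocked about 4 cm aside partway through. I found it again from the cameras before scrubbing it.
- **Finish:** I put the brush back in its pot, turned the damper to its shut stop, and set both cups in the tray.

**Last checks:**
- **Cups:** Both stand upright on the tray floor, the short one at (0.457, 0.342) and the mid one at (0.609, 0.348). Their rims read 86–89 and 105–108 mm against 85 and 105 expected, within the side camera's usual 3–4 mm over-reading.
- **Brush and damper:** The brush top reads 0.198–0.200 m, so it is seated in the pot. The two cameras put the lever about 1.3° apart, on either side of shut.
- **Other tools:** The yellow cup and the other tools look unmoved by eye, and I did not measure them again.

No check failed.

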